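# Set the polariser ring to the clip

## Robot

A 7-joint arm with a two-finger parallel gripper is mounted at the origin on a cart in front of the work surface, level with it; the furniture and walls round the work are solid. World frame = base frame: x ahead of the robot, y to its left, z up, the work surface at z = 0. Lengths are in m, angles in degrees, forces in N, time in s.
With the tool pointing down it reaches from about 0.425 to 0.95 m from the base axis. Payload 4.7 kg.
Tool frame: the origin (TCP) lies between the finger pads; the fingertips stand 11 mm ahead of it and the grasp point (between the pads) lies 8 mm behind it; z points along the fingers, y is the line along which they close (so a half turn about z gives the same grasp; the last joint's range is limited). The gripper opens to 87 mm and grips with 3 to 60 N. Pads are 19 mm wide; open, the fingers measure 117 mm over their backs; the gripper's body (75 mm by 190 mm) begins 51 mm behind the grasp point.
Start: joints at [-75.739, 26.849, -2.785, 87.806, 1.381, 65.374, -4.715], TCP at [0.185, 0.649, 0.234] pointing down, gripper open.
Joint ranges: [-148.3, 148.3], [-19.14, 114.17], [-79.39, 73.82], [5.75, 140.21], [-59.74, 239.74], [12.07, 113.84], [-152.46, 152.46]. Speed limits (degrees/s): [147.25, 147.25, 180, 180, 180, 180, 180].

## Interface

Orientations are given as a 3x3 rotation matrix whose columns are the frame's x, y, z axes.
In Python, from rig import reach, move_l, movej, grip, wait, solve_ik, read_state, get_image, camera_params, MotionError, job_done gives the robot as it stands. The module is installed in compiled form; this text tells all that it offers. Calls block until the motion is done:
- reach(position, orientation): joint-space move of the TCP to a pose.
- move_l(position, attitude=None, rate=0.15): straight line of the TCP; attitude=None keeps the orientation; rate is the mean speed in m/s.
- movej(angles): joint-space move.
- grip(opening): finger opening in m; the grip force is fixed at half the most; returns when the fingers have stopped.
- wait(seconds).
- solve_ik(position, orientation): joint angles nearest the present ones, or None.
- read_state(): the state.
- get_image(name): name is "scene" or "top" or "wrist"; returns the picture (384x512x3 uint8, blue, green, red); there is no depth.
- camera_params(name): a dict with "intrinsics" (3x3 intrinsics, pixels), "origin" and "attitude" of the camera in the world; the wrist camera has in their place "hand_eye" (4x4, takes a point from camera to tool coordinates, whose origin is the TCP and whose axes are the flange's). Camera axes: x right, y down, z forward; pixel columns grow to the right and rows downward; lengths in m; the calibration is good to about 2 mm. The wrist camera is an equidistant fisheye: a pixel r from the principal point sees the ray r / f radians off the axis. A picture is of the moment at which its call begins: read the wrist's pose just before it. camera_params takes no time and is no camera call.
A pose or a line that the arm cannot do raises MotionError and nothing moves.
- job_done(): hands the job in; it is judged then, once.
The state is a dict: "time_s": time; "joint_positions": joint angles; "qvel": joint speeds; "joint_torque": joint torques, N m; "tcp_pos": TCP position; "tool_rot": TCP orientation; "force": force on the tool from outside, world axes, zero at the start; "wrist_torque": the same for the moment, N m; "finger_gap": finger opening in m; "finger_force": force on a finger pad.
Only numpy, scipy, OpenCV 4.12 (cv2) and the standard library are available. Lean on these libraries where they do the work, as an engineer would, in place of code of your own. Each camera call takes 0.05 s, during which the arm holds its last target. There are 200 camera calls.

## Task

On the round polarising light base, push the lever of the turning ring by its upright knob all the way back against the low stop post at the left end of the scale, then push it round the other way until its pointed tip lines up with the brass clip on the rim, and leave it there. Only push the lever: pick nothing up, and leave the petri dish on the window, the specimen cup and the dropper bottle where they are.

Things in the scene. Friction and masses are not known exactly. Their poses are not given: they have to be found in the camera images.
- light_base: Polarising light base, fixed: a round black foot 230 mm across, 34 mm high, with a white scale on top and a turning aluminium ring (118 mm across, top at 50 mm) round a window. Origin on the ring's turning axis at worktop height, z up. The scale covers 138 degrees on the side of the base's own -x axis (roughly toward the robot).
- stop_post (a point): Top centre of the fixed steel stop post, 10 mm thick, top at z = 48 mm, 74 mm from the ring's axis, at the left end of the scale as the robot sees it.
- ring (a joint): Angle of ring and lever about the vertical axis through the light_base origin, rad: 0 with the lever against the stop post, growing counterclockwise seen from above, up to 2.4. At value q the lever points from the axis at 1.942 + q rad counterclockwise from light_base's own x axis. A rub of about 1.5 N at the knob holds it where it is left; no spring.
- lever_knob (a point): Centre of the top of the lever's upright knob: a grey round post 14 mm in diameter, 80 mm from the ring's axis, from z = 48 mm up to 95 mm. Push its side.
- lever_tip (a point): Pointed outer tip of the lever, 98 mm from the ring's axis, at z = 45 mm. The lever is a flat aluminium bar 10 mm wide, from z = 41 to 49 mm, below the knob.
- clip_mark (a point): Middle of the inner face of the setting clip, a fixed brass tab 10 mm wide on the rim of the foot, at z = 45 mm, 102 mm from the ring's axis; the clip reaches out to 118 mm from the axis and up to z = 46 mm. Its own -x axis points outward from the ring's axis, y along the rim. It is between 0.6 and 2.15 rad from the stop.
- petri: Petri dish with lid, 59 mm across and 15 mm high, standing loose on the window in the middle of the ring, underside at z = 50 mm. Origin at the centre of its underside.
- cup: White specimen cup with screw lid, 47 mm across and 58 mm high, loose on the worktop to the right of the light base. Origin at the centre of its underside.
- dropper: Small clear dropper bottle with black cap, 24 mm across and 72 mm high, loose on the worktop at the front right of the light base. Origin at the centre of its underside.

How it is judged:
By the outcome, as a careful person would: the job done as asked, in the order asked, and still so for the second after the job is handed in, with the robot touching nothing.
It also fails if it takes over 64 s, if anything falls off the work surface, if the arm or the gripper's body presses on something with over 40 N, if the wrist force passes 120 N, or if a joint passes its speed limit or range.

## Working session

There is one attempt and no reset: what is moved stays moved. The work goes in short steps, each a Python script; the robot and the scene stay as the last script left them, time stands still between calls to the robot, and variables do not carry over. Pictures are saved under pics/ and viewed, at most 10 in all, crops included, and the job is handed in when it is done.

```bash
mkdir -p pics; python3 - <<'E'
from rig import *
import cv2,numpy as np
for n in("top","scene"):
    im=get_image(n);cv2.imwrite(f"pics/{n}0.png",im);print(n,camera_params(n))
s=read_state();print(s)
E
```

```text
top {'intrinsics': array([[462.55847495,   0.        , 251.56427417],
       [  0.        , 462.55847495, 194.56698096],
       [  0.        ,   0.        ,   1.        ]]), 'origin': array([ 0.44862963, -0.20516204,  0.9206433 ]), 'attitude': array([[ 0.02741683, -0.99275824,  0.11695892],
       [-0.99954409, -0.02574611,  0.01577192],
       [-0.01264647, -0.11733801, -0.99301151]])}
scene {'intrinsics': array([[486.47401418,   0.        , 255.84196135],
       [  0.        , 486.47401418, 181.94780534],
       [  0.        ,   0.        ,   1.        ]]), 'origin': array([0.04033945, 0.32425645, 0.54012025]), 'attitude': array([[-0.719875  , -0.37036054,  0.58703753],
       [-0.69398043,  0.36810293, -0.61878219],
       [ 0.01308227, -0.85283838, -0.52201106]])}
{'time_s': 0.1, 'joint_positions': array([-75.73904055,  26.89341683,  -2.78243243,  87.86712023,
         1.38236542,  65.37361335,  -4.71475177]), 'qvel': array([-0.03666575, -0.08521118, -0.06172487, -0.26727938,  0.07506072,
       -0.06158297, -0.00957386]), 'joint_torque': array([ 8.90879746e-04, -5.09173679e+01, -8.11603130e-02, -2.36828130e+01,
       -6.14901376e-02,  3.44024878e-02,  5.94843573e-05]), 'tcp_pos': array([0.18498409, 0.64862395, 0.23259386]), 'tool_rot': array([[-9.61667320e-01,  2.74218557e-01, -3.85219576e-04],
       [ 2.74218810e-01,  9.61665801e-01, -1.71238314e-03],
       [-9.91147410e-05, -1.75237736e-03, -9.99998460e-01]]), 'force': array([ 0.01616453, -0.17514041,  0.60133841]), 'wrist_torque': array([ 0.035502  , -0.02609537, -0.03847001]), 'finger_force': 0.0, 'finger_gap': 0.08696887775245496}
```

View pics/top0.png

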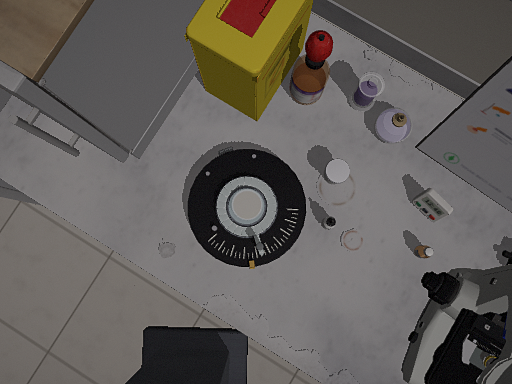

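View pics/scene0.png

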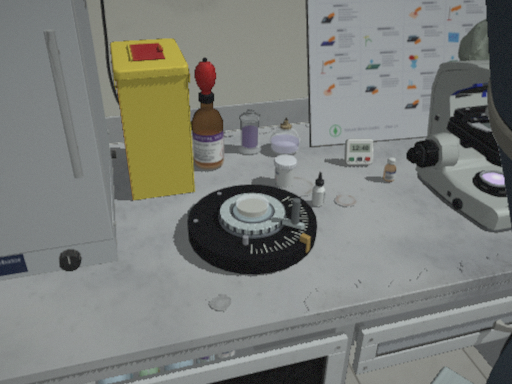

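```bash
cat > h.py <<'E'
from rig import *
import cv2,numpy as np
def pix2w(n,u,v,z):
    c=camera_params(n);d=c["attitude"]@np.linalg.inv(c["intrinsics"])@[u,v,1];o=c["origin"]
    return o+d*(z-o[2])/d[2]
def w2pix(n,p):
    c=camera_params(n);q=c["intrinsics"]@c["attitude"].T@(np.array(p)-c["origin"]);return q[:2]/q[2]
E
python3 - <<'E'
from h import *
im=cv2.imread("pics/top0.png")[140:275,180:360];cv2.imwrite("pics/c1.png",cv2.resize(im,None,fx=4.4,fy=4.4,interpolation=cv2.INTER_CUBIC))
print(pix2w("top",247,207,.034),pix2w("top",252,264,.045),pix2w("top",330,222,.07))
print(camera_params("wrist"))
E
```

```text
[ 0.5287485  -0.18295872  0.034     ] [ 0.4208739  -0.19566106  0.045     ] [ 0.50187814 -0.33694317  0.07      ]
{'intrinsics': array([[297.31863964,   0.        , 253.60935553],
       [  0.        , 297.31863964, 190.0249754 ],
       [  0.        ,   0.        ,   1.        ]]), 'hand_eye': array([[ 6.94216087e-05, -9.55147588e-01, -2.96130174e-01,
         8.12711022e-02],
       [ 9.99999782e-01, -1.28056632e-04,  6.47467207e-04,
        -5.59667838e-05],
       [-6.56348174e-04, -2.96130154e-01,  9.55147371e-01,
        -1.51841389e-01],
       [ 0.00000000e+00,  0.00000000e+00,  0.00000000e+00,
         1.00000000e+00]])}
```

View pics/c1.png

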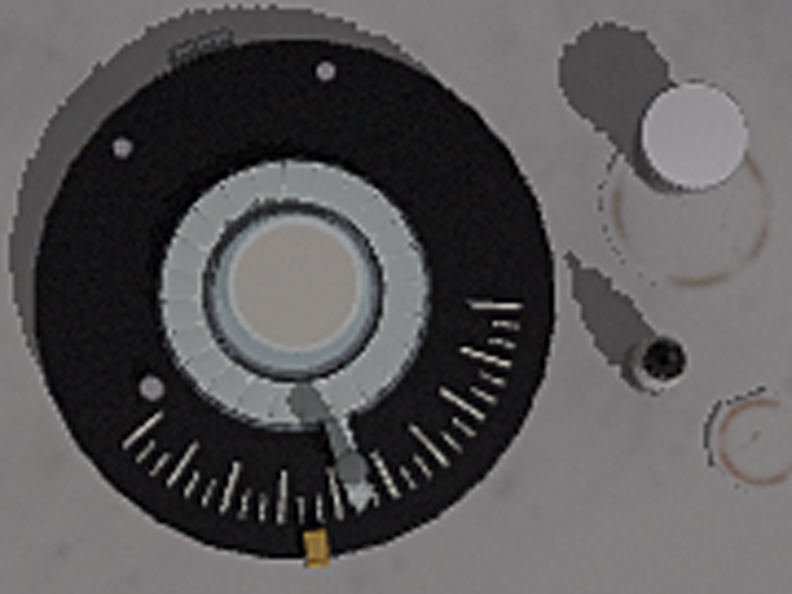

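```bash
cat >> h.py <<'E'
def rot(a): # tool down, x axis pointing at world azimuth a (rad)
    x=np.array([np.cos(a),np.sin(a),0]);z=np.array([0,0,-1.]);return np.c_[x,np.cross(z,x),z]
def wproj(st,p):
    c=camera_params("wrist");H=c["hand_eye"];t=st["tool_rot"].T@(np.array(p)-st["tcp_pos"])
    q=H[:3,:3].T@(t-H[:3,3]);th=np.arctan2(np.hypot(q[0],q[1]),q[2]);f=c["intrinsics"][0,0]
    return c["intrinsics"][:2,2]+f*th*q[:2]/np.hypot(q[0],q[1])
def wpix2w(st,u,v,z):
    c=camera_params("wrist");H=c["hand_eye"];K=c["intrinsics"];d=(np.array([u,v])-K[:2,2]);r=np.hypot(*d);th=r/K[0,0]
    ray=np.r_[np.sin(th)*d/r,np.cos(th)];R=st["tool_rot"];o=st["tcp_pos"]+R@H[:3,3];w=R@H[:3,:3]@ray
    return o+w*(z-o[2])/w[2]
E
python3 - <<'E'
from h import *
f=lambda u,v,z:pix2w("top",180+(u+.5)/4.4-.5,140+(v+.5)/4.4-.5,z)
c=f(294,300,.034);print("c",c)
for n,a in dict(stop=(151,387,.048),clip=(315,531,.045),knob=(352,467,.095),tip=(361,510,.045),petri=(293,285,.065)).items():
    p=f(*a);d=p-c;print(n,p.round(4),np.hypot(*d[:2]).round(4),np.degrees(np.arctan2(d[1],d[0]))%360)
s=read_state();R=s["tool_rot"]
move_l([.129,.452,.27])
h=np.array([.47,-.19,.30])
for az in(50,25,0):
    a=np.radians(az);reach(.46*np.array([np.cos(a),np.sin(a),0])+[0,0,.3],rot(np.radians(az+90-45*(50-az)/50)))
reach(h,rot(0));wait(.3)
s=read_state();cv2.imwrite("pics/w1.png",get_image("wrist"));import pickle;pickle.dump(s,open("s1","wb"))
print(s["time_s"],s["tcp_pos"],s["joint_positions"])
E
```

```text
c [ 0.52718411 -0.18190954  0.034     ]
stop [ 0.4869 -0.1221  0.048 ] 0.0721 123.93089401272519
clip [ 0.4277 -0.194   0.045 ] 0.1002 186.91944405913358
knob [ 0.4549 -0.2088  0.095 ] 0.0772 200.41501724787977
tip [ 0.4371 -0.2134  0.045 ] 0.0954 199.24314800588115
petri [ 0.5308 -0.1821  0.065 ] 0.0036 356.6905182551221
5.1667 [ 0.47037696 -0.18863177  0.29996054] [-24.57507095   8.98162503  47.80386352 107.20629284  -7.25421332
  66.9103233  -64.09169034]
```

View pics/w1.png

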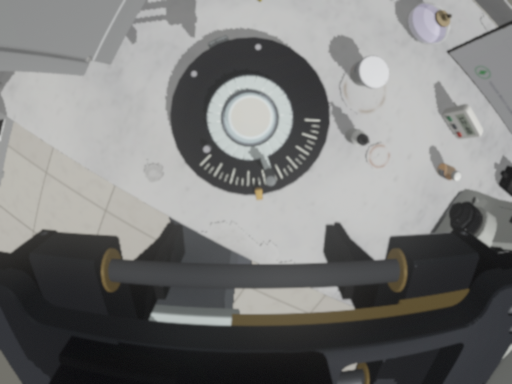

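```bash
python3 - <<'E'
import cv2
im=cv2.imread("pics/w1.png")[30:210,160:340];cv2.imwrite("pics/c2.png",cv2.resize(im,None,fx=3.3,fy=3.3,interpolation=cv2.INTER_CUBIC))
E
```

```text
(no output)
```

View pics/c2.png

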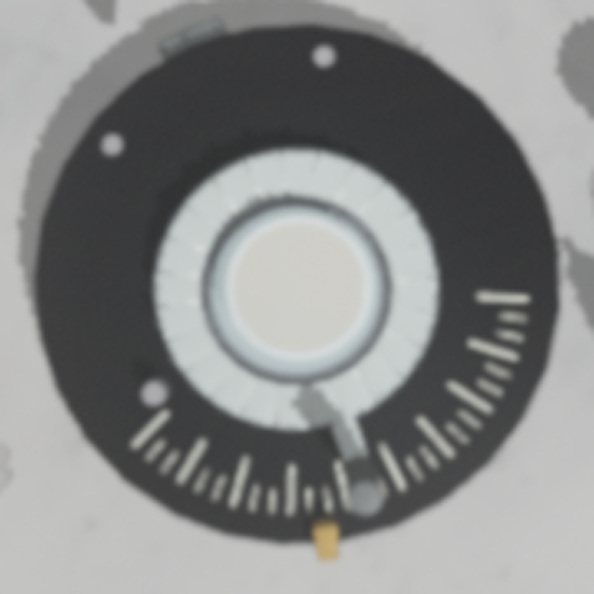

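```bash
python3 - <<'E'
from h import *
import pickle
s=pickle.load(open("s1","rb"))
f=lambda u,v,z:wpix2w(s,160+(u+.5)/3.3-.5,30+(v+.5)/3.3-.5,z)
print("foot",f(297.5,284,.034));c=f(296.5,289.5,.05);print("c",c)
for n,a in dict(stop=(154,393,.048),clip=(325,525,.046),knob=(368,497,.095),petri=(297,287,.065)).items():
    p=f(*a);d=p-c;print(n,p.round(4),np.hypot(*d[:2]).round(4),np.degrees(np.arctan2(d[1],d[0]))%360)
E
```

```text
foot [ 0.53145254 -0.18293039  0.034     ]
c [ 0.52998529 -0.18274402  0.05      ]
stop [ 0.487 -0.123  0.048] 0.0736 125.70925600909565
clip [ 0.4288 -0.195   0.046 ] 0.1019 186.91709001096754
knob [ 0.4548 -0.2104  0.095 ] 0.0801 200.19004750141266
petri [ 0.5318 -0.1832  0.065 ] 0.0019 347.2009440738103
```

```bash
cat >> h.py <<'E'
C=np.array([.530,-.1827]);Z=.067
def pose(deg,z=Z,r=.080):
    a=np.radians(deg);return np.r_[C+r*np.array([np.cos(a),np.sin(a)]),z],rot(a+np.pi)
def go(deg,rate=.06,**k):
    p,R=pose(deg,**k);move_l(p,R,rate)
def tang(): # tool angle, tangential (ccw) force
    s=read_state();d=s["tcp_pos"][:2]-C;a=np.arctan2(d[1],d[0]);F=s["force"]
    return np.degrees(a)%360,-F[0]*np.sin(a)+F[1]*np.cos(a),s
E
python3 - <<'E'
from h import *
for d in range(200,112,-4):
    assert solve_ik(*pose(d)) is not None,d
grip(.034);reach(*pose(200.2,z=.16));go(200.2,.08);wait(.2)
a,f0,s=tang();print(a,f0,s["finger_gap"],s["tcp_pos"],s["time_s"])
for d in np.arange(192,134,-8): 
    go(d,.08)
    a,f,s=tang();print(round(a,2),round(f-f0,2))
for d in np.arange(134,117,-1):
    go(d,.03);a,f,s=tang();print(round(a,2),round(f-f0,2))
    if f-f0>9: break
wait(.3);a,f,s=tang();print(a,f-f0,s["time_s"],s["joint_positions"].round(1))
cv2.imwrite("pics/w2.png",get_image("wrist"))
E
```

```text
200.28043524609078 -0.4987894422112741 0.03410847136040151 [ 0.45521717 -0.21033398  0.06736498] 8.45
191.86 0.26
184.08 -0.19
176.11 0.59
168.1 0.5
160.13 1.22
152.14 0.42
144.17 0.38
136.21 0.04
134.3 0.63
133.25 2.7
131.95 1.17
130.79 0.92
129.8 -0.48
128.86 1.12
127.88 1.52
126.87 2.15
126.51 3.29
126.43 6.52
126.38 9.91
126.39063917662794 10.576162102795088 13.8333 [-33.7  35.3  57.5 122.5 -42.7  45.5 -94.9]
```

View pics/w2.png

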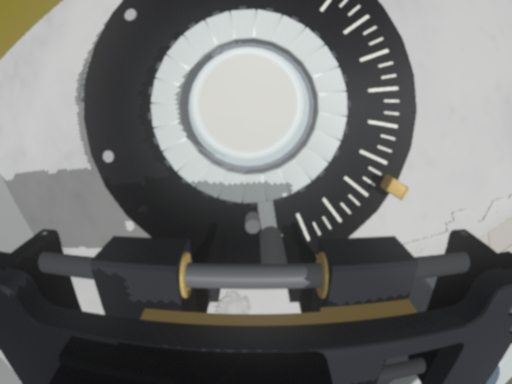

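```bash
python3 - <<'E'
from h import *
go(133.6,.05)
for d in list(range(140,191,8))+[190,192.3]: go(d,.06)
wait(.3);a,f,s=tang();print(a,f,s["finger_gap"],s["time_s"])
go(186,.05);go(186,.15,z=.14)
try: go(186.9,.15,z=.14,r=.13)
except MotionError as e: print(e)
wait(.4)
s=read_state();im=get_image("wrist");cv2.imwrite("pics/w3.png",im);import pickle;pickle.dump(s,open("s3","wb"))
p=np.array(wproj(s,[*pose(186.9,r=.09)[0][:2],.045]));print(p,s["time_s"],s["tcp_pos"])
u,v=p.astype(int);u0=max(u-60,0);v0=max(v-60,0);print(u0,v0)
cv2.imwrite("pics/c3.png",cv2.resize(im[v0:v0+120,u0:u0+120],None,fx=5,fy=5,interpolation=cv2.INTER_CUBIC))
E
```

```text
192.14306502607835 -2.0251711558740695 0.034161703296828556 17.4
[253.50264502 151.25137229] 19.2417 [ 0.40130441 -0.19829381  0.13995817]
193 91
```

View pics/c3.png

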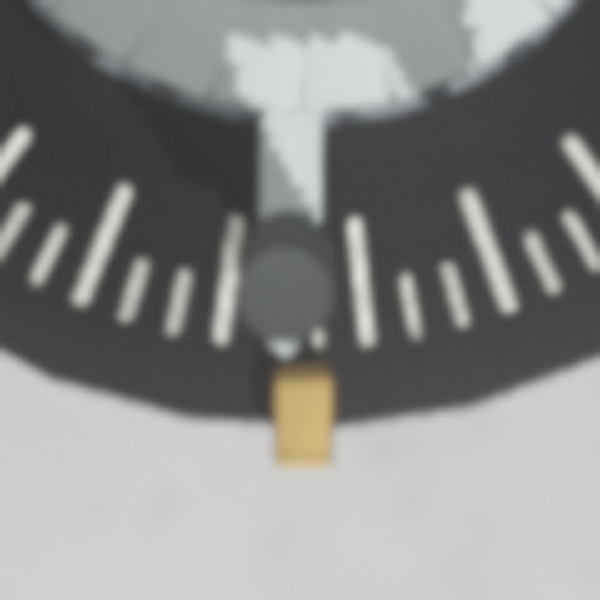

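```bash
python3 - <<'E'
from h import *
import pickle
s=pickle.load(open("s3","rb"))
f=lambda u,v,z:wpix2w(s,193+(u+.5)/5-.5,91+(v+.5)/5-.5,z)
for n,a in dict(clip_in=(304,374,.046),clip_out=(305,463,.046),tip=(285,358,.045),knob=(289,288,.095),bar=(293,160,.049)).items():
    p=f(*a);d=p[:2]-C;print(n,p.round(4),np.hypot(*d).round(4),np.degrees(np.arctan2(d[1],d[0]))%360)
E
```

```text
clip_in [ 0.4288 -0.1949  0.046 ] 0.102 186.85446168559977
clip_out [ 0.4132 -0.1969  0.046 ] 0.1176 186.94684708595483
tip [ 0.4309 -0.1914  0.045 ] 0.0995 184.99857735660905
knob [ 0.4509 -0.1902  0.095 ] 0.0794 185.41522257765453
bar [ 0.4647 -0.1887  0.049 ] 0.0656 185.25824672829836
```

```bash
python3 - <<'E'
from h import *
go(186,.15,z=.14);go(186,.08);go(191.5,.05);go(194.1,.03)
wait(.3);a,f,s=tang();print(a,f,s["finger_gap"],s["time_s"])
go(187.5,.05);go(187.5,.15,z=.14);go(186.9,.15,z=.14,r=.13);wait(.4)
s=read_state();im=get_image("wrist");cv2.imwrite("pics/w4.png",im);import pickle;pickle.dump(s,open("s4","wb"));print(s["time_s"])
cv2.imwrite("pics/c4.png",cv2.resize(im[91:211,193:313],None,fx=5,fy=5,interpolation=cv2.INTER_CUBIC))
E
```

```text
193.94679037496917 -0.15130640191579034 0.03402616238560416 21.7167
23.5667
```

View pics/c4.png

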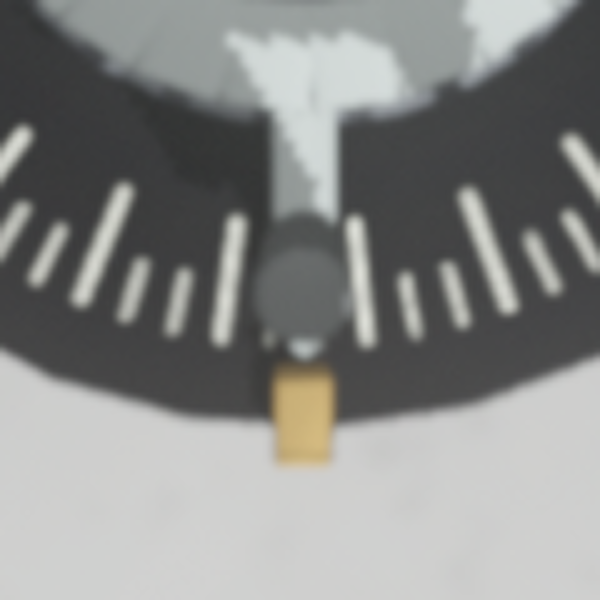

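The tip is at pixel (305, 358) and the middle of the clip at about (304, 374), so they line up. The gripper is clear of everything.

```bash
python3 -c "
from rig import *
print(job_done())"
```

```text
the job is handed in; nothing more can be done
None
```

I pushed the lever firmly back against the stop post, then round until its tip lined up with the brass clip (within about 0.3° in the last picture). The job is handed in at about 24 s, with only the lever pushed and the gripper clear.

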